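# Reject the linear guide that binds

### The job

Check the two linear guides: push each blue carriage by its black tab, from the end nearest the robot towards the far end stop, as far as it will go, and leave it there. One runs all the way and the other sticks well short of its far stop. Only when both have been tried, stand the red marker upright on the round white pad of the guide that sticks.

Things in the scene. Friction and masses are not known exactly. Their poses are not given: they have to be found in the camera images.
- slide_a: One of two identical-looking linear guides, bolted down. Aluminium base 230 (x) x 80 (y) x 12 mm; origin at the middle of its underside; +x points away from the robot within 20 degrees. Flat white pad with red rim, 56 mm across, level with the base's top, centred at x -78, y 0 mm. Rail along x, dark end stops 34 mm high at x -38 and +98. Blue carriage 44 x 44 mm, top 40 mm up, rides on it.
- carriage_a (a joint): Travel (m) of slide_a's carriage towards slide_a's +x: 0 at the near stop (starts at 0 to 0.006), 0.080 at the far stop. Its black tab, 12 mm thick (x), 32 wide (y), from 40 to 73 mm above the table, has its centre at x = -10 mm + travel, y 0. It moves at about 2 N plus slight damping and stays where left.
- slide_b: The other guide: same look, sizes, axes, origin and pad as slide_a. One of the two (a or b, different each time) binds: its carriage stops dead after 26 to 36 mm of travel, against a burr hidden in the rail; a push of 12 N is enough to tell.
- carriage_b (a joint): Travel (m) of slide_b's carriage, with the same tab, zero, direction and far stop as for carriage_a.
- marker: Loose red marker, 68 mm tall, about 0.12 kg: round foot 44 mm across and 9 mm thick, stem 20 mm in diameter from 13 to 52 mm up, head 26 mm in diameter above it. Stands upright on the table left of the guides; origin at the middle of the foot's underside, z up. The stem can be gripped from above at any yaw.
There are look-alikes about, which are no part of the job. Of the things shaped like the marker, the red one is meant.

How it is judged:
By the outcome, as a careful person would: the job done as asked, in the order asked, and still so for the second after the job is handed in, with the robot touching nothing.
It also fails if it takes over 58 s, if anything falls off the work surface, if the arm or the gripper's body presses on something with over 40 N, if the wrist force passes 120 N, or if a joint passes its speed limit or range.

### The arm

A 6-joint arm with a two-finger parallel gripper is mounted at the origin on a cart in front of the work surface, level with it; the furniture and walls round the work are solid. World frame = base frame: x ahead of the robot, y to its left, z up, the work surface at z = 0. Lengths are in m, angles in rad, forces in N, time in s.
With the tool pointing down it reaches from about 0.25 to 0.725 m from the base axis. Payload 4 kg.
Tool frame: the origin (TCP) lies between the finger pads; the fingertips stand 17 mm ahead of it and the grasp point (between the pads) lies 2 mm behind it; z points along the fingers, y is the direction in which the jaws open and shut (so a half turn about z gives the same grasp; the last joint's range is limited). The gripper opens to 85 mm and grips with 20 to 120 N. Pads are 22 mm wide; open, the fingers measure 114 mm over their backs; the gripper's body (76 mm by 85 mm) begins 54 mm behind the grasp point. The pads swing forward as they close: fully open they stand 13 mm farther back than shut.
Start: joints at [-1.271, 0.241, 0.005, 1.335, 0, 1.571], TCP at [0.148, -0.478, 0.248] pointing down, gripper open.
Joint ranges: [-2.72, 2.72], [-1.05, 1.87], [-1.09, 1.28], [-1.99, 2.15], [-1.42, 1.44], [-3.14, 3.14]. Speed limits (rad/s): [2.79, 2.79, 3.14, 3.14, 3.14, 3.14].

### API

Orientations are given as a unit quaternion [x, y, z, w].
In Python, from workcell import readout, viewer, order gives the robot as it stands. The module is installed in compiled form; this text tells all that it offers.
- The arm moves only by the shell command python3 -m crank 'ROWS'. ROWS is text: rows parted by semicolons, each of 7 numbers parted by spaces: the shift along the tool's x, y, z in m, then the turn, a rotation vector about the tool's x, y, z in rad, then the gripper's target within -1 to 1 (shut at 1, half-way at 0, fully open at -1). A call has 1 to 20 rows; each row shifts and turns the pose as measured when the row begins, along the tool's axes as they then stand; what a row does not reach is not made up. A row lasts 1/12 s, in which the tool goes at most 41.7 mm and 7.16 degrees, less where a joint would pass 70% of its speed; a pose out of reach is approached as far as the arm can. A call with a gripper value outside its range is refused whole. The fingers move at their own pace and stop on an object; the grip force is fixed at half the most. Time passes only in rows, so rows that do not move let the fingers close. It gives the time, the measured TCP pose, the force and the opening at its end, in the units of the state.
- readout.get_obs(): the state, without advancing time (a new reading comes with each control period).
- viewer.camera(name): name is "side" or "top" or "wrist"; returns the picture (400x640x3 uint8, red, green, blue); there is no depth.
- viewer.calibration(name): a dict with "fx", "fy", "cx", "cy" (pixels), "eye" and "rotation" of the camera in the world. Camera axes: x right, y down, z forward; pixel columns grow to the right and rows downward; lengths in m; the calibration is good to about 2 mm. The wrist camera is an equidistant fisheye: a pixel r from the principal point sees the ray r / f radians off the axis. A picture is of the moment at which its call begins: read the wrist's pose just before it. calibration takes no time and is no camera call; for the wrist camera it gives the pose at the moment of the call.
- order.job_done(): hands the job in, once; it reports no verdict.
The state is a dict: "clock": time; "joint_pos": joint angles; "joint_vel": joint speeds; "tau": joint torques, N m; "eef_pos": TCP position; "tool_rot": TCP orientation; "ft_force": force on the tool from outside, world axes, zero at the start; "ft_torque": the same for the moment, N m; "grip_width": finger opening in m.
Only numpy, scipy, OpenCV 4.12 (cv2) and the standard library are available. Lean on these libraries where they do the work, as an engineer would, in place of code of your own. Each camera call takes 0.05 s, during which the arm holds its last target. There are 200 camera calls.

## Working session

There is one attempt and no reset: what is moved stays moved. The work goes in short steps, Python scripts to look and compute and a shell command to move; the robot and the scene stay as the last step left them, time stands still between calls to the robot, and variables do not carry over. Pictures are saved under pics/ and viewed, about 8 in all and at most 12, crops included, and the job is handed in when it is done.

```bash
mkdir -p pics; python3 - <<'E'
from workcell import readout, viewer
import cv2
for n in("top","side"):
    cv2.imwrite(f"pics/{n}0.png",viewer.camera(n)[:,:,::-1]); print(n,viewer.calibration(n))
print(readout.get_obs())
E
```

```text
top {'fx': 433.5327614474707, 'fy': 433.5327614474707, 'cx': 322.2910264926151, 'cy': 197.37645119905514, 'eye': array([0.36446956, 0.19924756, 1.00491026]), 'rotation': array([-0.69449201,  0.7149728 , -0.05676192,  0.05720868])}
side {'fx': 484.21865214123386, 'fy': 484.21865214123386, 'cx': 323.4095369065028, 'cy': 198.5864772784573, 'eye': array([ 0.42474459, -0.58411783,  0.74276046]), 'rotation': array([ 0.91287743, -0.05110035,  0.02221493, -0.40441321])}
{'clock': 0.1, 'joint_pos': array([-1.27099619e+00,  2.41349729e-01,  3.86434578e-03,  1.33521121e+00,
       -3.40105036e-06,  1.57079930e+00]), 'joint_vel': array([ 0.00035401, -0.0014641 ,  0.00350891,  0.00048562, -0.00128381,
        0.0013732 ]), 'tau': array([-1.87583705e-04, -3.73137581e+01,  2.53010345e+01,  1.08236616e-02,
       -8.64071694e-05, -1.36548846e-05]), 'eef_pos': array([ 0.14750557, -0.47718648,  0.24749798]), 'tool_rot': array([ 9.88785782e-01,  1.49337787e-01, -1.43575011e-04, -9.39223658e-04]), 'ft_force': array([-0.91466919, -0.08497427,  0.15628525]), 'ft_torque': array([-0.00273538, -0.03134312, -0.01851608]), 'grip_width': 0.08527967873178907}
```

View pics/top0.png

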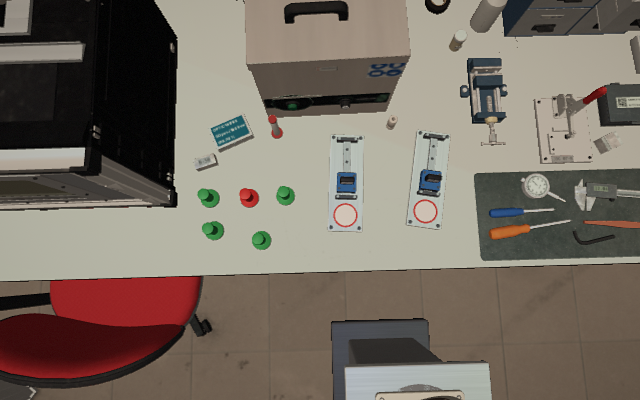

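View pics/side0.png

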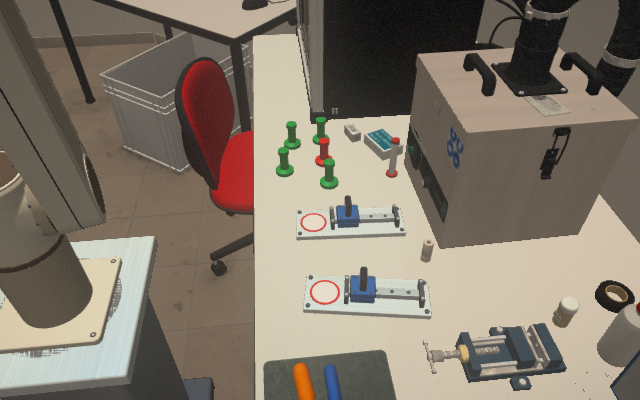

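The top view shows the guides at about (346,183) and (428,180). Their pads are at (345,215) and (425,211). Marker-shaped items: green at (208,197), (213,230), (262,240) and (285,195); red at (249,197). There is also a grey post with a red tip at (276,127), which has a different shape. The red one at (249,197) fits, so I'll confirm it in an enlarged crop.

```bash
python3 - <<'E'
import cv2
t=cv2.imread("pics/top0.png")
c=cv2.resize(t[115:255,190:460],None,fx=2.9,fy=2.9,interpolation=cv2.INTER_CUBIC)
cv2.imwrite("pics/crop1.png",c);print(c.shape)
E
```

```text
(406, 783, 3)
```

View pics/crop1.png

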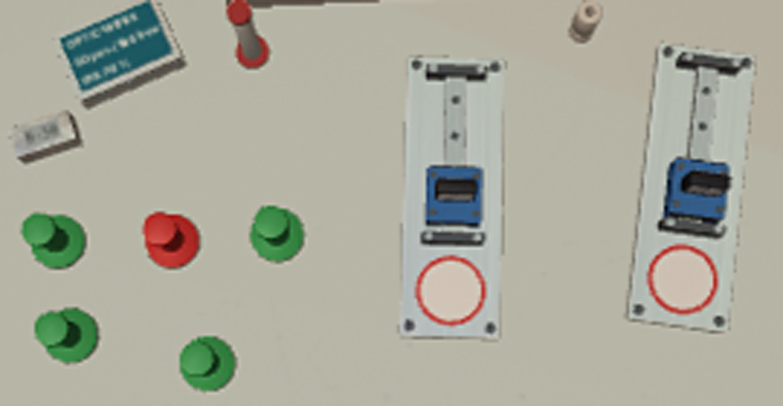

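The crop confirms it: the red foot is at crop (171,240) and its head at (160,228), and the neighbours of the same shape are all green. The pads are at (451,291) and (683,280), and the black tab tops at about (457,185) and (709,182).

```bash
cat > h.py <<'E'
import numpy as np, cv2
from scipy.spatial.transform import Rotation as R
from workcell import readout, viewer
def w(cam,u,v,z):
    c=viewer.calibration(cam); x=np.array([(u-c['cx'])/c['fx'],(v-c['cy'])/c['fy'],1.])
    if cam=="wrist":
        r=np.hypot(*x[:2]); x=np.array([*(x[:2]/r*np.sin(r)),np.cos(r)])
    d=R.from_quat(c['rotation']).apply(x); e=np.array(c['eye']); return e+d*(z-e[2])/d[2]
def shift(target,yaw_axis=None):
    o=readout.get_obs(); q=R.from_quat(o['tool_rot'])
    return q.inv().apply(np.array(target)-o['eef_pos'])
E
python3 - <<'E'
from h import *
np.set_printoptions(precision=4,suppress=True)
f=lambda p,z:w("top",p[0]/2.9+190,p[1]/2.9+115,z)
for n,cs,pad,tab in(("L",[(408,57),(507,57),(499,338),(400,338)],(451,291),(457,185)),("R",[(658,43),(756,57),(727,331),(627,320)],(683,280),(709,182))):
    P=np.array([f(c,.012) for c in cs]); far=P[:2].mean(0);near=P[2:].mean(0);p=f(pad,.012)
    d=far-near; print(n,"center",P.mean(0),"len",np.linalg.norm(d),"yaw deg",np.degrees(np.arctan2(d[1],d[0])),"pad",p,"tab",f(tab,.073), "padcheck",P.mean(0)-.078*d/np.linalg.norm(d))
print("marker foot",f((171,240),.009),"head",f((160,228),.068))
for u,v in((208,197),(213,230),(262,240),(285,195)):print("green head",w("top",u,v,.05))
print("side: pads",w("side",313.5,222,.012),w("side",325,292,.012),"head",w("side",323.5,141,.068),"tabs",w("side",347.5,198,.073),w("side",363,269,.073))
o=readout.get_obs();print(R.from_quat(o['tool_rot']).as_matrix())
E
```

```text
L center [0.5602 0.1403 0.012 ] len 0.23044912417727248 yaw deg -3.7626848720740207 pad [0.4826 0.1452 0.012 ] tab [0.5558 0.141  0.073 ] padcheck [0.4824 0.1454 0.012 ]
R center [ 0.5625 -0.0521  0.012 ] len 0.22861304599179205 yaw deg -9.959201923610886 pad [ 0.486  -0.0395  0.012 ] tab [ 0.5525 -0.0495  0.073 ] padcheck [ 0.4857 -0.0386  0.012 ]
marker foot [0.5307 0.3682 0.009 ] head [0.5303 0.3665 0.068 ]
green head [0.5282 0.4528 0.05  ]
green head [0.4541 0.4407 0.05  ]
green head [0.4289 0.3328 0.05  ]
green head [0.5277 0.2807 0.05  ]
side: pads [0.4845 0.145  0.012 ] [ 0.4881 -0.0398  0.012 ] head [0.53   0.3584 0.068 ] tabs [0.5559 0.1458 0.073 ] [ 0.5555 -0.043   0.073 ]
[[ 0.9554  0.2953 -0.0006]
 [ 0.2953 -0.9554  0.0018]
 [-0.     -0.0019 -1.    ]]
```

```bash
python3 -m crank '0 0 0 0 0 0.1185 1;0 0 0 0 0 0.1185 1;0 0 0 0 0 0.1185 1;0 0 0 0 0 0.1185 1;0.0207 -0.035 0 0 0 0 1;0.0207 -0.035 0 0 0 0 1;0.0207 -0.035 0 0 0 0 1;0.0207 -0.035 0 0 0 0 1;0.0207 -0.035 0 0 0 0 1;0.0207 -0.035 0 0 0 0 1;0.0207 -0.035 0 0 0 0 1;0.0207 -0.035 0 0 0 0 1;0.0207 -0.035 0 0 0 0 1;0.0207 -0.035 0 0 0 0 1;0.0207 -0.035 0 0 0 0 1;0.0207 -0.035 0 0 0 0 1;0.0207 -0.035 0 0 0 0 1;0.0207 -0.035 0 0 0 0 1'
python3 - <<'E'
from h import *
np.set_printoptions(precision=4,suppress=True)
print(shift([.518,-.044,.0635]),R.from_quat(readout.get_obs()['tool_rot']).as_matrix())
E
```

```text
clock: 1.6
eef_pos: [0.5265, -0.0762, 0.2407]
tool_rot: [0.997, -0.081, -0.005, -0.018]
ft_force: [0.2, -0.6, 0.5]
grip_width: 0.0001
[-0.0113 -0.0242  0.1783] [[ 0.9869 -0.1612 -0.0072]
 [-0.1608 -0.9863  0.0366]
 [-0.013  -0.035  -0.9993]]
```

```bash
cat >> h.py <<'E'
def need(target,yawdeg):
    np.set_printoptions(precision=4,suppress=True)
    o=readout.get_obs(); q=R.from_quat(o['tool_rot'])
    y=np.radians(yawdeg); des=R.from_matrix(np.array([[np.cos(y),np.sin(y),0],[np.sin(y),-np.cos(y),0],[0,0,-1.]]))
    print("pos",o['eef_pos'],"t",round(o['clock'],2),"shift",q.inv().apply(np.array(target)-o['eef_pos']),"rot",(q.inv()*des).as_rotvec(),"F",o['ft_force'],"w",o['grip_width'])
E
python3 -m crank '0 0 0 0 0 0 1;0 0 0 0 0 0 1'; python3 -c "
from h import *
need([.518,-.044,.0635],-10)"
```

```text
clock: 1.77
eef_pos: [0.53, -0.0725, 0.2386]
tool_rot: [0.997, -0.077, -0.006, -0.019]
ft_force: [-0.5, -0.6, -0.2]
grip_width: -0.0001
pos [ 0.53   -0.0725  0.2386] t 1.77 shift [-0.0138 -0.02    0.1762] rot [-0.0361  0.0145  0.0199] F [-0.4703 -0.5578 -0.2214] w -0.00012414004773941877
```

```bash
python3 -m crank '-0.014 -0.02 0 -0.036 0.0145 0.02 1;0 0 0 0 0 0 1;0 0 0.03 0 0 0 1;0 0 0.03 0 0 0 1;0 0 0.03 0 0 0 1;0 0 0.03 0 0 0 1;0 0 0 0 0 0 1'; python3 - <<'E'
from h import *
need([.518,-.044,.0635],-10)
cv2.imwrite("pics/w1.png",viewer.camera("wrist")[:,:,::-1])
E
```

```text
clock: 2.35
eef_pos: [0.5138, -0.0743, 0.1173]
tool_rot: [0.997, -0.076, 0.002, -0.007]
ft_force: [-0.9, 0.1, -1.2]
grip_width: 0.0003
pos [ 0.5138 -0.0743  0.1173] t 2.35 shift [-0.0007 -0.0298  0.0543] rot [-0.0153 -0.0036  0.0226] F [-0.8954  0.0808 -1.1987] w 0.00027312834044349347
```

View pics/w1.png

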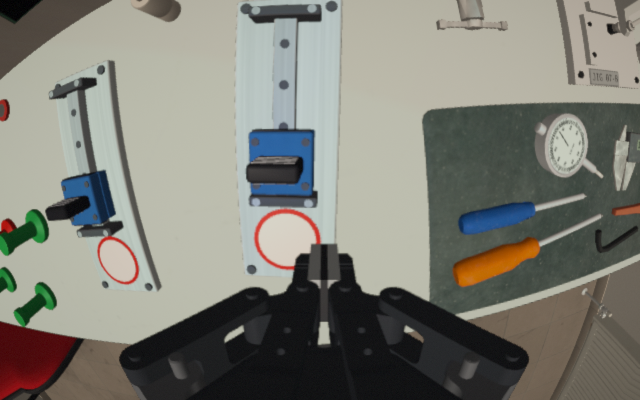

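The wrist view shows the right-hand guide ahead. Its pad centre is at (288,240), the black tab top at about (275,162), and the far stop at about (282,12). The fingertips are at (324,250), to the right of the guide's centreline.

```bash
python3 - <<'E'
from h import *
need([.518,-.044,.0635],-10)
print("pad",w("wrist",288,240,.012),"base far corners",w("wrist",241,1,.012),w("wrist",341,3,.012),"tabtop",w("wrist",275,162,.073), "Lpad",w("wrist",118.5,260,.012))
E
python3 -m crank '0 -0.015 0 -0.015 0 0.02 1;0 -0.01 0 -0.01 0 0.01 1;0 -0.008 0 0 0 0 1;0 0 0 0 0 0 1'; python3 -c "
from h import *
need([.518,-.044,.0635],-10)"
```

```text
pos [ 0.5153 -0.0746  0.12  ] t 2.4 shift [-0.0023 -0.0298  0.0569] rot [-0.0152 -0.0068  0.0226] F [-0.2842 -0.1571 -0.4228] w -0.00021206444533000945
pad [ 0.4892 -0.0374  0.012 ] base far corners [ 0.6865 -0.0336  0.012 ] [ 0.6692 -0.1081  0.012 ] tabtop [ 0.5644 -0.0519  0.073 ] Lpad [0.4864 0.1471 0.012 ]
clock: 2.73
eef_pos: [0.5191, -0.0717, 0.1268]
tool_rot: [0.997, -0.072, 0.008, -0.006]
ft_force: [0.4, -0.7, 0.6]
grip_width: 0.0002
pos [ 0.5191 -0.0717  0.1268] t 2.73 shift [-0.0061 -0.0265  0.0636] rot [-0.0124 -0.0149  0.0308] F [ 0.3503 -0.6959  0.5716] w 0.00019292322421096935
```

```bash
python3 - <<'E'
from h import *
np.set_printoptions(precision=4,suppress=True)
o=readout.get_obs();print(o['joint_pos'],o['joint_vel'],o['tau'])
E
python3 -m crank '0 -0.02 0 0 0 0 1'; python3 -c "
from h import *
o=readout.get_obs();print(o['joint_pos'],o['joint_vel'])
need([.518,-.044,.0635],-10)"
python3 -m crank '0 -0.02 0 0 0 0 1'; python3 -c "
from h import *
o=readout.get_obs();print(o['joint_pos'],o['joint_vel'])
need([.518,-.044,.0635],-10)"
```

```text
[-0.144   0.3616 -0.1582  1.0359  0.0122  3.1415] [-0.0102 -0.0222  0.0299  0.0117 -0.012  -0.0003] [ -0.0255 -40.2581  22.6199  -0.1004   0.0619  -0.0001]
clock: 2.82
eef_pos: [0.5217, -0.0626, 0.1286]
tool_rot: [0.998, -0.065, 0.01, -0.009]
ft_force: [0.2, 0.1, 1.5]
grip_width: 0.0001
[-0.13006279  0.36024358 -0.15505714  1.03744551  0.01967374  3.141497  ] [ 0.20377061 -0.01417791  0.03764278  0.0192852   0.12976904  0.00039044]
pos [ 0.5217 -0.0626  0.1286] t 2.82 shift [-0.0072 -0.0166  0.0654] rot [-0.0201 -0.0176  0.0447] F [0.1518 0.112  1.4999] w 0.00013367663213954576
clock: 2.9
eef_pos: [0.5241, -0.0521, 0.1303]
tool_rot: [0.998, -0.057, 0.011, -0.014]
ft_force: [0.3, -0.5, -0.4]
grip_width: -0.0003
[-0.11461211  0.35924763 -0.15206607  1.03913534  0.02847732  3.14148288] [ 0.17941297 -0.01239794  0.03506924  0.02016291  0.09158229  0.00110622]
pos [ 0.5241 -0.0521  0.1303] t 2.9 shift [-0.0083 -0.0055  0.0668] rot [-0.0291 -0.0195  0.0603] F [ 0.2887 -0.4557 -0.3719] w -0.00030641400986193676
```

Joint 6 is at its 3.14 limit, so I'll turn back to yaw +80° and push along tool y.

```bash
python3 -m crank '0 0 0 -0.025 -0.02 -0.12 1;0 0 0 0 0 -0.12 1;0 0 0 0 0 -0.12 1;0 0 0 0 0 -0.12 1;0 0 0 0 0 -0.12 1;0 0 0 0 0 -0.12 1;0 0 0 0 0 -0.12 1;0 0 0 0 0 -0.12 1;0 0 0 0 0 -0.12 1;0 0 0 0 0 -0.12 1;0 0 0 0 0 -0.12 1;0 0 0 0 0 -0.12 1'; python3 -c "
from h import *
need([.513,-.043,.0635],80)"
```

```text
clock: 3.9
eef_pos: [0.5305, -0.0376, 0.1381]
tool_rot: [0.769, 0.639, 0.009, 0.002]
ft_force: [0.2, 0.4, -0.9]
grip_width: -0.0001
pos [ 0.5305 -0.0376  0.1381] t 3.9 shift [-0.0094 -0.0173  0.0743] rot [ 0.0139 -0.0119 -0.0093] F [ 0.2347  0.3526 -0.9387] w -0.0001128147505110882
```

```bash
python3 -m crank '-0.010 -0.018 0.002 0.014 -0.012 -0.01 1;0 0 0.02 0 0 0 1;0 0 0.02 0 0 0 1;0 0 0 0 0 0 1'; python3 -c "
from h import *
need([.513,-.043,.0635],80)"
```

```text
clock: 4.23
eef_pos: [0.5141, -0.0402, 0.0985]
tool_rot: [0.762, 0.648, 0.004, 0.002]
ft_force: [-0.5, 0.5, 0.6]
grip_width: 0.0002
pos [ 0.5141 -0.0402  0.0985] t 4.23 shift [-0.0031 -0.0009  0.035 ] rot [ 0.008  -0.0029  0.0134] F [-0.4868  0.4625  0.6293] w 0.00019722780065965542
```

```bash
python3 -m crank '-0.003 -0.001 0.018 0.008 -0.003 0.013 1;0 0 0.016 0 0 0 1;0 0 0 0 0 0 1'; python3 -c "
from h import *
need([.513,-.043,.0635],80)"
```

```text
clock: 4.48
eef_pos: [0.5151, -0.0406, 0.0667]
tool_rot: [0.765, 0.644, 0.002, 0.001]
ft_force: [-0.3, -0.2, -0.1]
grip_width: 0.0
pos [ 0.5151 -0.0406  0.0667] t 4.48 shift [-0.0027 -0.0017  0.0032] rot [ 0.0041 -0.0017  0.0039] F [-0.3424 -0.2409 -0.0574] w 1.0732596126167189e-05
```

```bash
python3 -m crank '-0.003 0.006 0.003 0 0 0 1;0 0.007 0 0 0 0 1;0 0.007 0 0 0 0 1;0 0.007 0 0 0 0 1;0 0.007 0 0 0 0 1;0 0.007 0 0 0 0 1'; python3 -c "
from h import *
need([.614,-.061,.0635],80)"
```

```text
clock: 4.98
eef_pos: [0.5582, -0.0497, 0.0676]
tool_rot: [0.764, 0.645, 0.002, 0.0]
ft_force: [-1.4, 1.0, -2.0]
grip_width: -0.0001
pos [ 0.5582 -0.0497  0.0676] t 4.98 shift [-0.0018  0.0569  0.0043] rot [ 0.003  -0.0026  0.0065] F [-1.3998  0.9533 -2.0126] w -9.84475266188829e-05
```

```bash
python3 -m crank '0 0.007 0.002 0 0 0 1;0 0.007 0.002 0 0 0 1;0 0.006 0.001 0 0 0 1'; python3 -c "
from h import *
need([.614,-.061,.0635],80)"
python3 -m crank '0 0.006 0.001 0 0 0 1;0 0.006 0.001 0 0 0 1'; python3 -c "
from h import *
need([.614,-.061,.0635],80)
cv2.imwrite('pics/t2.png',cv2.resize(viewer.camera('top')[100:250,190:460,::-1],None,fx=2.9,fy=2.9,interpolation=cv2.INTER_CUBIC))"
```

```text
clock: 5.23
eef_pos: [0.5811, -0.0536, 0.0637]
tool_rot: [0.764, 0.645, 0.003, 0.001]
ft_force: [-2.9, 0.5, 1.2]
grip_width: -0.0001
pos [ 0.5811 -0.0536  0.0637] t 5.23 shift [-0.0018  0.0337  0.0004] rot [ 0.0048 -0.003   0.0064] F [-2.9425  0.5072  1.2212] w -0.000129334404560001
clock: 5.4
eef_pos: [0.5948, -0.0559, 0.0619]
tool_rot: [0.764, 0.645, 0.003, 0.001]
ft_force: [-1.9, -0.7, 2.9]
grip_width: -0.0003
pos [ 0.5948 -0.0559  0.0619] t 5.4 shift [-0.0018  0.0198 -0.0015] rot [ 0.0057 -0.0031  0.0063] F [-1.8661 -0.7017  2.9276] w -0.00026705484797833455
```

View pics/t2.png

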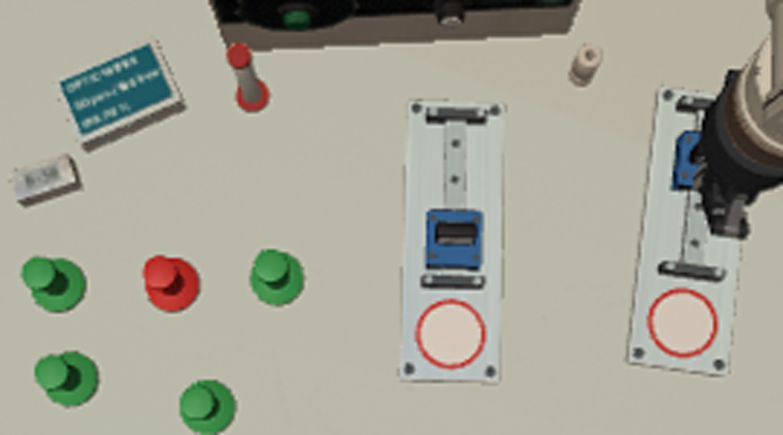

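The right carriage now spans about y 132–190 in the crop, some 57 mm from its start, so this guide is past any burr. I'll push on to the far stop.

```bash
python3 -m crank '0 0.006 -0.001 0 0 0 1;0 0.006 -0.001 0 0 0 1;0 0.005 0 0 0 0 1'; python3 -c "
from h import *
need([.614,-.061,.0635],80)"
python3 -m crank '0 0.004 0 0 0 0 1;0 0.004 0 0 0 0 1'; python3 -c "
from h import *
need([.614,-.061,.0635],80)"
```

```text
clock: 5.7
eef_pos: [0.6124, -0.059, 0.0625]
tool_rot: [0.764, 0.645, 0.002, 0.0]
ft_force: [-2.1, -0.4, 1.2]
grip_width: -0.0002
pos [ 0.6124 -0.059   0.0625] t 5.7 shift [-0.0017  0.0019 -0.001 ] rot [ 0.0031 -0.0029  0.0062] F [-2.1265 -0.392   1.2265] w -0.00023399573755436643
clock: 5.87
eef_pos: [0.6159, -0.0596, 0.0624]
tool_rot: [0.764, 0.645, -0.002, -0.004]
ft_force: [-20.7, 2.9, 16.3]
grip_width: 0.0002
pos [ 0.6159 -0.0596  0.0624] t 5.87 shift [-0.0017 -0.0017 -0.0011] rot [-0.0084 -0.0029  0.0064] F [-20.6999   2.9376  16.3491] w 0.00024545378067783864
```

R hit its far stop: 21 N, at TCP x 0.616 against 0.614 predicted. I'll back off, lift and go to L.

```bash
python3 -m crank '0 -0.015 0 0 0 0 1;0 -0.005 -0.035 0 0 0 1;0 0 -0.035 0 0 0 1;0.03 -0.02 0 0 0 0 1;0.03 -0.02 0 0 0 0 1;0.03 -0.02 0 0 0 0 1;0.03 -0.02 0 0 0 0 1;0.03 -0.02 0 0 0 0 1;0.02 -0.012 0 0 0 0 1;0 0 0 0 0 -0.05 1;0 0 0 0 0 -0.05 1;0 0 0 0 0 0 1'; python3 -c "
from h import *
need([.513,.1437,.0635],86.2)"
```

```text
clock: 6.87
eef_pos: [0.5248, 0.1393, 0.1436]
tool_rot: [0.73, 0.683, 0.011, 0.003]
ft_force: [0.6, -0.0, 0.7]
grip_width: -0.0005
pos [0.5248 0.1393 0.1436] t 6.87 shift [ 0.0026 -0.0137  0.0798] rot [ 0.0201 -0.0118 -0.0008] F [ 0.5711 -0.0466  0.7056] w -0.0005294500627349237
```

```bash
python3 -m crank '0.003 -0.013 0.01 0.02 -0.012 0 1;0 0 0.025 0 0 0 1;0 0 0 0 0 0 1'; python3 -c "
from h import *
need([.513,.1437,.0635],86.2)"
python3 -m crank '0 0 0.02 0 0 0 1;0 0 0.016 0 0 0 1;0 0 0 0 0 0 1'; python3 -c "
from h import *
need([.513,.1437,.0635],86.2)"
```

```text
clock: 7.12
eef_pos: [0.5143, 0.1445, 0.1091]
tool_rot: [0.732, 0.681, 0.002, 0.002]
ft_force: [-1.0, -0.2, -1.2]
grip_width: 0.0002
pos [0.5143 0.1445 0.1091] t 7.12 shift [-0.001  -0.0015  0.0456] rot [ 0.0054 -0.001  -0.0049] F [-0.9814 -0.2432 -1.2489] w 0.00020866660274261684
clock: 7.37
eef_pos: [0.5147, 0.1444, 0.0726]
tool_rot: [0.733, 0.68, 0.002, 0.002]
ft_force: [-0.9, -0.2, -0.0]
grip_width: 0.0
pos [0.5147 0.1444 0.0726] t 7.37 shift [-0.0009 -0.0017  0.0091] rot [ 0.0049 -0.0007 -0.0091] F [-0.8977 -0.2095 -0.0488] w 2.9407768846421212e-05
```

```bash
python3 -m crank '0 0 0.009 0 0 0 1;0 0.007 0.001 0 0 0 1;0 0.007 0.001 0 0 0 1;0 0.007 0.001 0 0 0 1;0 0.006 0.001 0 0 0 1;0 0.006 0.001 0 0 0 1'; python3 -c "
from h import *
need([.616,.137,.0635],86.2)"
python3 -m crank '0 0.004 0 0 0 0 1;0 0.004 0 0 0 0 1;0 0.004 0 0 0 0 1'; python3 -c "
from h import *
need([.616,.137,.0635],86.2)"
```

```text
clock: 7.87
eef_pos: [0.5507, 0.1415, 0.061]
tool_rot: [0.734, 0.679, 0.002, 0.001]
ft_force: [-2.7, 0.3, 1.6]
grip_width: 0.0007
pos [0.5507 0.1415 0.061 ] t 7.87 shift [ 0.0006  0.0655 -0.0022] rot [ 0.0047 -0.0014 -0.0117] F [-2.6952  0.2709  1.6382] w 0.0006738001920504895
clock: 8.12
eef_pos: [0.5608, 0.1408, 0.0609]
tool_rot: [0.734, 0.679, -0.0, -0.002]
ft_force: [-18.7, 1.3, 14.8]
grip_width: 0.0002
pos [0.5608 0.1408 0.0609] t 8.12 shift [ 0.0005  0.0553 -0.0028] rot [-0.0036 -0.0025 -0.0115] F [-18.7396   1.3278  14.7512] w 0.0002495436042464123
```

```bash
python3 -m crank '0 0.003 -0.001 0 0 0 1;0 0.003 -0.001 0 0 0 1'; python3 -c "
from h import *
need([.616,.137,.0635],86.2)"
```

```text
clock: 8.28
eef_pos: [0.5602, 0.1408, 0.0613]
tool_rot: [0.733, 0.68, -0.006, -0.008]
ft_force: [-7.2, 2.4, -0.9]
grip_width: -0.0001
pos [0.5602 0.1408 0.0613] t 8.28 shift [ 0.0004  0.0558 -0.0032] rot [-0.019  -0.0026 -0.0098] F [-7.2187  2.3902 -0.9344] w -6.467235903129307e-05
```

L stopped dead at TCP x 0.560, about 55 mm short of the far stop, with 19 N of push and no further movement. L is therefore the guide that sticks. Next is the marker.

```bash
python3 -m crank '0 -0.012 0 0 0 0 1;0 -0.005 -0.035 0 0 0 1;0 0 -0.035 0 0 0 1;0 0 -0.02 0.01 0 0 -0.6;0.032 -0.004 0 0 0 0 -0.6;0.032 -0.004 0 0 0 0 -0.6;0.032 -0.004 0 0 0 0 -0.6;0.032 -0.004 0 0 0 0 -0.6;0.032 -0.004 0 0 0 0 -0.6;0.032 -0.004 0 0 0 0 -0.6;0.022 -0.002 0 0 0 0 -0.6;0 0 0 0 0 0 -0.6'; python3 - <<'E'
from h import *
need([.5305,.3665,.035],86.2)
c=viewer.calibration("wrist");im=viewer.camera("wrist")
cv2.imwrite("pics/w2.png",im[:,:,::-1])
t=viewer.camera("top");cv2.imwrite("pics/t3.png",cv2.resize(t[100:250,190:460,::-1],None,fx=2.9,fy=2.9,interpolation=cv2.INTER_CUBIC))
E
```

```text
clock: 9.28
eef_pos: [0.545, 0.3651, 0.1606]
tool_rot: [0.737, 0.676, -0.002, -0.007]
ft_force: [-0.1, -0.2, -0.2]
grip_width: 0.068
pos [0.545  0.3651 0.1606] t 9.28 shift [-0.0008 -0.013   0.1258] rot [-0.0127 -0.0074 -0.0194] F [-0.0524 -0.1541 -0.1692] w 0.06804080521880712
```

View pics/w2.png

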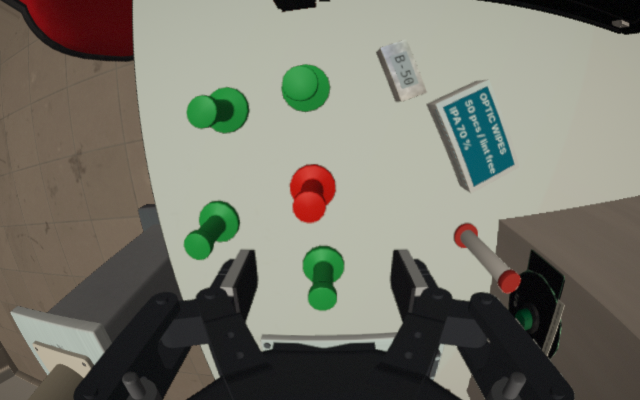

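View pics/t3.png

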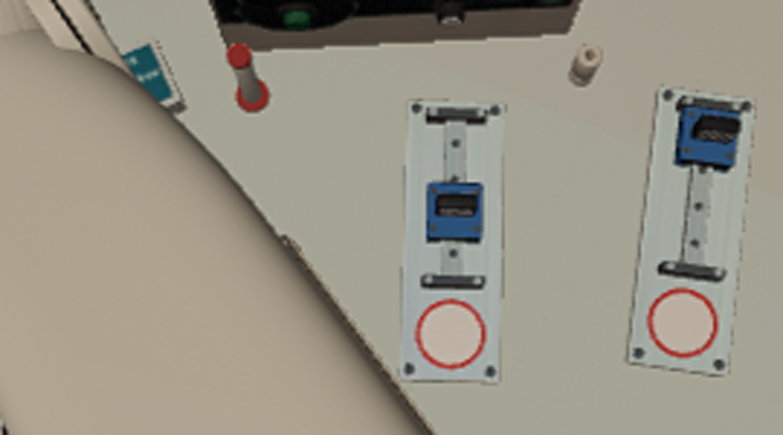

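The top view shows the right carriage against its far stop (crop y≈108–168) and the left carriage part-way (183–240). In the wrist view the red marker's foot is at (312,187) and its head at (309,207).

```bash
python3 - <<'E'
from h import *
p=w("wrist",312,187,.009);print(p,w("wrist",309,207,.066))
need([.5315,.3675,.035],86.2)
E
python3 -m crank '0 -0.012 0.01 -0.013 -0.007 -0.02 -0.6;0 -0.002 0.02 0 0 0 -0.6;0 0 0 0 0 0 -0.6'; python3 -c "
from h import *
need([.5315,.3675,.035],86.2)
print(w('wrist',312,187,.009))"
```

```text
[0.53193184 0.36740007 0.009     ] [0.53249303 0.36709032 0.066     ]
pos [0.545  0.3615 0.1604] t 9.38 shift [ 0.0042 -0.0123  0.1256] rot [-0.0137 -0.0046 -0.0221] F [-0.9744 -0.0902 -0.6709] w 0.06837231024391778
clock: 9.63
eef_pos: [0.5332, 0.3597, 0.1311]
tool_rot: [0.732, 0.681, 0.0, 0.002]
ft_force: [0.0, -1.2, -0.8]
grip_width: 0.0686
pos [0.5332 0.3597 0.1311] t 9.63 shift [ 0.008  -0.0026  0.096 ] rot [ 0.0037  0.0029 -0.0052] F [ 0.0337 -1.2432 -0.792 ] w 0.06861360535173401
[0.5242 0.3721 0.009 ]
```

```bash
python3 -m crank '0.008 -0.002 0.01 0.003 0.003 -0.005 -0.6;0 0 0.02 0 0 0 -0.6;0 0 0 0 0 0 -0.6'; python3 -c "
from h import *
need([.532,.3672,.035],86.2)"
python3 -m crank '0 0 0 0 0 0 -0.6;'  2>/dev/null | head -1
```

```text
clock: 9.88
eef_pos: [0.534, 0.3656, 0.1022]
tool_rot: [0.732, 0.682, 0.002, 0.001]
ft_force: [-0.7, -0.6, -0.4]
grip_width: 0.0679
pos [0.534  0.3656 0.1022] t 9.88 shift [ 0.0013 -0.0023  0.0672] rot [ 0.003  -0.0017 -0.0047] F [-0.7022 -0.5808 -0.4077] w 0.06793079856974449
clock: 9.97
```

```bash
python3 -m crank '0.0015 -0.0025 0.01 0.003 0 0 -0.6;0 0 0.02 0 0 0 -0.6;0 0 0.02 0 0 0 -0.6;0 0 0.015 0 0 0 -0.6;0 0 0 0 0 0 -0.6'; python3 -c "
from h import *
need([.532,.3672,.035],86.2)"
```

```text
clock: 10.38
eef_pos: [0.5367, 0.3688, 0.0402]
tool_rot: [0.733, 0.68, 0.006, -0.0]
ft_force: [-0.4, -0.6, -0.3]
grip_width: 0.0685
pos [0.5367 0.3688 0.0402] t 10.38 shift [-0.002  -0.0046  0.0051] rot [ 0.0077 -0.009  -0.0084] F [-0.4415 -0.5636 -0.3368] w 0.06846179828181281
```

```bash
python3 -m crank '-0.002 -0.0045 0.004 0.008 -0.009 -0.008 -0.6;0 0 0 0 0 0 -0.6;0 0 0 0 0 0 1;0 0 0 0 0 0 1;0 0 0 0 0 0 1;0 0 0 0 0 0 1;0 0 0 0 0 0 1'; python3 -c "
from h import *
need([.532,.3672,.035],86.2)"
```

```text
clock: 10.97
eef_pos: [0.5342, 0.369, 0.041]
tool_rot: [0.73, 0.683, 0.003, 0.0]
ft_force: [-0.7, 0.2, 0.0]
grip_width: 0.0226
pos [0.5342 0.369  0.041 ] t 10.97 shift [-0.002  -0.0021  0.006 ] rot [ 0.0043 -0.0039  0.0002] F [-0.72    0.1689  0.0412] w 0.022569480442699217
```

```bash
python3 -m crank '0 0 0 0 0 0 1;0 0 0 0 0 0 1;0 0 0 0 0 0 1'; python3 -c "
from h import *
need([.532,.3672,.035],86.2)"
```

```text
clock: 11.22
eef_pos: [0.5345, 0.3691, 0.0417]
tool_rot: [0.73, 0.683, 0.003, 0.0]
ft_force: [0.4, 0.6, -0.7]
grip_width: 0.0227
pos [0.5345 0.3691 0.0417] t 11.22 shift [-0.0021 -0.0024  0.0067] rot [ 0.0051 -0.0045  0.0001] F [ 0.3887  0.6018 -0.6765] w 0.022729526536320925
```

The width of 22.7 mm suggests the pads are catching the head's lower edge. I'll regrip lower.

```bash
python3 -m crank '0 0 0 0 0 0 0;0 0 0 0 0 0 0;0 0 0.007 0 0 0 0;0 0 0.003 0 0 0 0;0 0 0 0 0 0 0'; python3 -c "
from h import *
need([.532,.3672,.034],86.2)"
```

```text
clock: 11.63
eef_pos: [0.535, 0.3694, 0.0313]
tool_rot: [0.73, 0.683, 0.004, 0.0]
ft_force: [-1.2, -0.3, 0.1]
grip_width: 0.0429
pos [0.535  0.3694 0.0313] t 11.63 shift [-0.0024 -0.0028 -0.0027] rot [ 0.0062 -0.0052  0.0001] F [-1.214  -0.3122  0.1282] w 0.042899910719400275
```

```bash
python3 -m crank '-0.002 -0.002 -0.001 0.006 -0.005 0 0;0 0 0 0 0 0 1;0 0 0 0 0 0 1;0 0 0 0 0 0 1;0 0 0 0 0 0 1;0 0 0 0 0 0 1'; python3 -c "
from h import *
need([.532,.3672,.034],86.2)
cv2.imwrite('pics/s4.png',cv2.resize(viewer.camera('side')[100:220,260:420,::-1],None,fx=4,fy=4,interpolation=cv2.INTER_CUBIC))"
```

```text
clock: 12.13
eef_pos: [0.5321, 0.3669, 0.0313]
tool_rot: [0.73, 0.683, -0.001, -0.0]
ft_force: [0.5, -1.0, -1.3]
grip_width: 0.0204
pos [0.5321 0.3669 0.0313] t 12.13 shift [ 0.0003 -0.0001 -0.0027] rot [-0.0019  0.0015  0.    ] F [ 0.5321 -0.9882 -1.274 ] w 0.0203814079626869
```

View pics/s4.png

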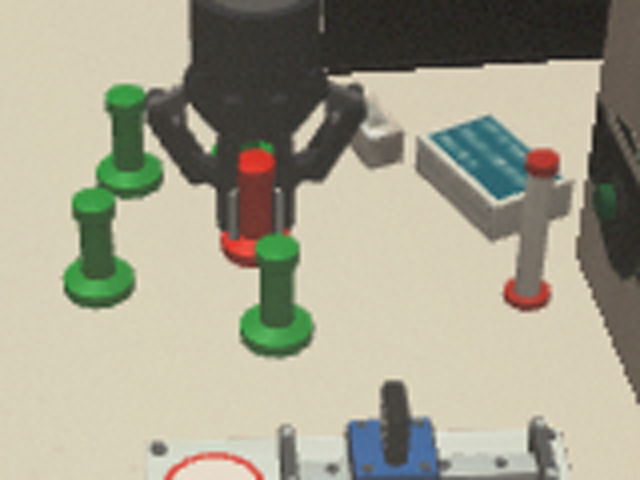

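Gripped at 20.4 mm with the marker upright between the pads (crop (257,200)). I'll lift and carry it.

```bash
python3 -m crank '0 0 -0.02 0 0 0 1;0 0 -0.035 0 0 0 1;0 0 -0.035 0 0 0 1;0 0 -0.03 0 0 0 1;-0.032 -0.0047 0 0 0 0 1;-0.032 -0.0047 0 0 0 0 1;-0.032 -0.0047 0 0 0 0 1;-0.032 -0.0047 0 0 0 0 1;-0.032 -0.0047 0 0 0 0 1;-0.032 -0.0047 0 0 0 0 1;-0.030 -0.0047 0 0 0 0 1;0 0 0 0 0 0.12 1;0 0 0 0 0 0.12 1;0 0 0 0 0 0.12 1;0 0 0 0 0 0.12 1;0 0 0 0 0 0.12 1;0 0 0 0 0 0.12 1;0 0 0 0 0 0.12 1;0 0 0 0 0 0.12 1;0 0 0 0 0 0 1'; python3 -c "
from h import *
need([.484,.1453,.0445],30)"
```

```text
clock: 13.85
eef_pos: [0.4819, 0.1376, 0.159]
tool_rot: [0.967, 0.254, 0.002, 0.001]
ft_force: [0.1, 0.4, -1.3]
grip_width: 0.0203
pos [0.4819 0.1376 0.159 ] t 13.85 shift [ 0.0052 -0.006   0.1145] rot [ 0.0027 -0.0032 -0.0107] F [ 0.1041  0.3803 -1.2613] w 0.02025599832329217
```

```bash
python3 -m crank '0.005 -0.006 0.02 0.003 -0.003 -0.01 1;0 0 0.03 0 0 0 1;0 0 0.03 0 0 0 1;0 0 0.01 0 0 0 1;0 0 0 0 0 0 1'; python3 - <<'E'
from h import *
need([.484,.1453,.0445],30)
a=viewer.camera("wrist")[:,:,::-1];b=viewer.camera("side")[:,:,::-1]
A=cv2.resize(a[170:370,200:440],(480,400),interpolation=cv2.INTER_CUBIC)
B=cv2.resize(b[150:270,260:380],(320,320),interpolation=cv2.INTER_CUBIC);B=cv2.copyMakeBorder(B,0,80,0,0,0)
cv2.imwrite("pics/c5.png",np.hstack([A,B]))
E
```

```text
clock: 14.27
eef_pos: [0.4868, 0.1466, 0.0693]
tool_rot: [0.964, 0.266, 0.005, -0.0]
ft_force: [-0.2, 0.1, -1.1]
grip_width: 0.0202
pos [0.4868 0.1466 0.0693] t 14.27 shift [-0.0033 -0.0004  0.0247] rot [ 0.0019 -0.0097  0.0156] F [-0.1537  0.1406 -1.1046] w 0.020150851061935458
```

View pics/c5.png

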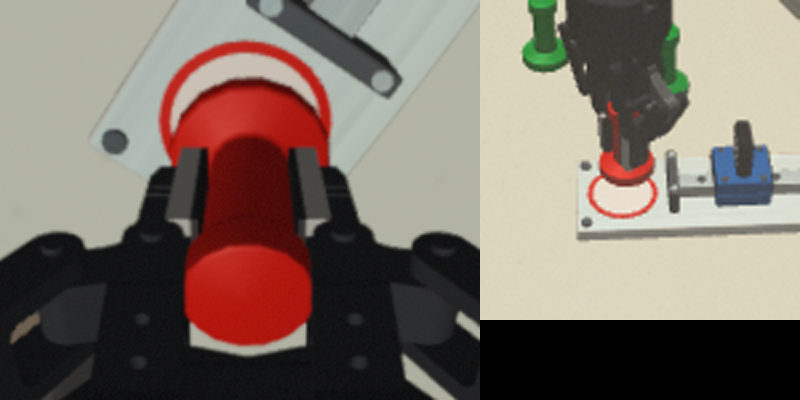

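The wrist crop shows the foot lined up laterally with the pad: rim x 162–329, foot 170–328. The side crop shows the foot just above the pad and clear of the near stop. I'll check the fore–aft offset using the rim's far edge at crop (246,41).

```bash
python3 - <<'E'
from h import *
o=readout.get_obs();q=R.from_quat(o['tool_rot'])
f=lambda u,v,z:w("wrist",200+u/2,170+v/2,z)
e=f(246,42,.012);xd=q.apply([1,0,0]);print("pad from rim",e-.0275*xd)
print("foot far edge->centre",f(250,80,.0475)-.022*xd, o['eef_pos'])
p1=w("side",260+588/480*0+ (588-480)*120/320,150+195*120/320,.012);p2=w("side",260+(657-480)*120/320,150+195*120/320,.012);print("pad side",(p1+p2)/2)
E
```

```text
pad from rim [0.48544805 0.14776561 0.01167702]
foot far edge->centre [0.49043478 0.14955025 0.04724161] [0.48771467 0.14684815 0.0710797 ]
pad side [0.48408263 0.14161111 0.012     ]
```

```bash
python3 -m crank '-0.0045 -0.0008 0.008 0.002 -0.01 0.015 1;0 0 0.006 0 0 0 1;0 0 0 0 0 0 1'; python3 -c "
from h import *
need([.4835,.1453,.0435],30)"
```

```text
clock: 14.62
eef_pos: [0.4859, 0.1459, 0.0593]
tool_rot: [0.966, 0.259, 0.004, -0.0]
ft_force: [-0.5, -0.3, -0.9]
grip_width: 0.0203
pos [0.4859 0.1459 0.0593] t 14.62 shift [-0.0025 -0.0007  0.0158] rot [ 0.0018 -0.0074  0.0002] F [-0.516  -0.2963 -0.9304] w 0.020307431206312888
```

```bash
python3 -m crank '-0.003 -0.001 0.008 0.002 -0.008 0 1;0 0 0.004 0 0 0 1;0 0 0 0 0 0 1'; python3 -c "
from h import *
need([.4835,.1453,.0435],30)"
```

```text
clock: 14.87
eef_pos: [0.4839, 0.1455, 0.0476]
tool_rot: [0.966, 0.259, 0.001, -0.0]
ft_force: [-0.0, -0.5, -0.1]
grip_width: 0.0201
pos [0.4839 0.1455 0.0476] t 14.87 shift [-0.0004  0.      0.0041] rot [ 0.0004 -0.002   0.0008] F [-0.0495 -0.5008 -0.1283] w 0.0201231107408233
```

```bash
python3 -m crank '0 0 0.0025 0 -0.002 0 1;0 0 0.0015 0 0 0 1;0 0 0.001 0 0 0 1'; python3 -c "
from h import *
need([.4835,.1453,.0435],30)"
```

```text
clock: 15.12
eef_pos: [0.4845, 0.1456, 0.0431]
tool_rot: [0.966, 0.259, 0.001, 0.0]
ft_force: [-2.6, -1.7, 12.1]
grip_width: 0.0202
pos [0.4845 0.1456 0.0431] t 15.12 shift [-0.001  -0.0002 -0.0004] rot [ 0.0008 -0.0011  0.0008] F [-2.5666 -1.6713 12.1108] w 0.02020630737637769
```

Contact (12 N, z as predicted). I'll ease off slightly, open to half-way and lift straight up.

```bash
python3 -m crank '0 0 -0.0005 0 0 0 1;0 0 0 0 0 0 0;0 0 0 0 0 0 0;0 0 0 0 0 0 0;0 0 0 0 0 0 0'; python3 -c "
from h import *
need([.4835,.1453,.0435],30)"
```

```text
clock: 15.53
eef_pos: [0.4856, 0.146, 0.0444]
tool_rot: [0.966, 0.259, 0.002, 0.0]
ft_force: [0.1, -0.3, -0.4]
grip_width: 0.0426
pos [0.4856 0.146  0.0444] t 15.53 shift [-0.0021 -0.0005  0.0009] rot [ 0.0014 -0.0035  0.001 ] F [ 0.1382 -0.3326 -0.3739] w 0.04264447345811674
```

```bash
python3 -m crank '-0.002 -0.0005 -0.015 0 -0.003 0 0;0 0 -0.02 0 0 0 0;0 0 -0.03 0 0 0 0;0 0 -0.035 0 0 0 0;0 0 -0.035 0 0 0 0;-0.04 0 0 0 0 0 0;-0.04 0 0 0 0 0 0;-0.04 0 0 0 0 0 0;0 0 0 0 0 0 0;0 0 0 0 0 0 0'; python3 - <<'E'
from h import *
need([.4835,.1453,.0435],30)
a=viewer.camera("top")[:,:,::-1];b=viewer.camera("side")[:,:,::-1]
cv2.imwrite("pics/c6.png",np.hstack([cv2.resize(a[120:260,310:450],(400,400),interpolation=cv2.INTER_CUBIC),cv2.resize(b[180:320,285:440],(400,400),interpolation=cv2.INTER_CUBIC)]))
E
```

```text
clock: 16.37
eef_pos: [0.3775, 0.0842, 0.1858]
tool_rot: [0.966, 0.26, 0.002, 0.001]
ft_force: [2.2, -0.7, -0.2]
grip_width: 0.0424
pos [0.3775 0.0842 0.1858] t 16.37 shift [ 0.1218 -0.      0.1427] rot [ 0.0029 -0.0034  0.0025] F [ 2.2228 -0.6751 -0.2084] w 0.04244831189250364
```

View pics/c6.png

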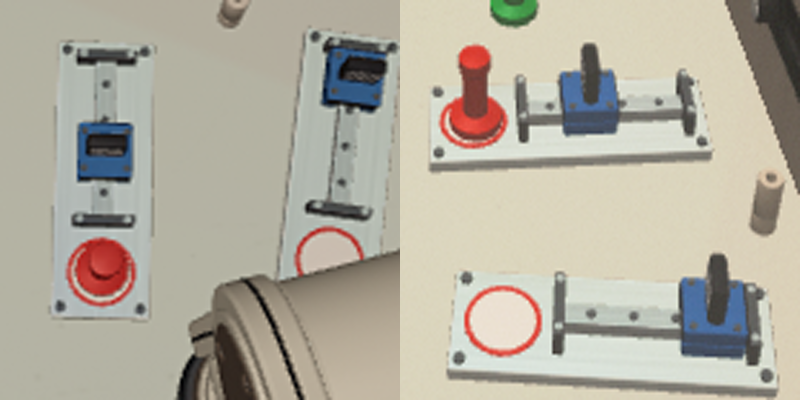

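```bash
python3 -c "
from workcell import order
print(order.job_done())"
```

```text
the job is handed in; nothing more can be done
None
```

Both guides were tried before the marker was moved, and the job was handed in at about 16.5 s of the 58 s allowed.

- **Right-hand guide:** its carriage ran all the way. It met the far stop with about 21 N of push, at the position predicted for full travel.
- **Left-hand guide:** its carriage stopped dead about 55 mm short of the far stop, with about 19 N of push. Two more short pushes did not move it.
- **Marker:** I stood the red marker on the left guide's pad, let go and backed the arm away.

The last top and side pictures show:
- The marker is upright with its foot inside the red rim, perhaps 2–3 mm off centre.
- The left carriage is still where it stuck and the right one is still at its far stop.
- The gripper is well clear of everything.

Two things had to be corrected on the way:
- **Joint limit:** joint 6 reached its range limit of about 3.14 rad on the first approach, so I turned the tool and pushed sideways on. I saw no reading beyond the range.
- **First grip:** it was too high on the marker (22.7 mm instead of about 20 mm), so I let go and gripped lower before lifting.

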